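Swing the feeding bowl to the front on a locking lazy susan

TASK

Bring the terracotta feeding bowl round to the front of the lazy susan, to the place behind the spring catch. Close the fingers, reach down through the loop of the handle and hold the catch bar down with the fingertips; keep it held while you push the handle to the side that brings the bowl forward, then go on swinging it steadily past the bar until the catch springs up in the next notch and locks it with the bowl in front. Do not touch or lift what stands on the turntable, leave the things around it alone, and finish clear of everything.

Things in the scene. Friction and masses are not known exactly. Their poses are not given: they have to be found in the camera images.
- stand: Fixed stand of the lazy susan. It carries a wooden disc 244 mm across (top face 50 mm above the shelf) on a steel index ring 280 mm across, 30 to 36 mm above the shelf, whose edge shows outside the wood and has six open notches 60 degrees apart, 13 mm wide. Origin: on the turning axis, at shelf height; x points from the front (catch side, more or less towards the robot) to the back, z up.
- pivot (a point): Upright turning axis of the lazy susan, at the height of the wooden disc's top face, 50 mm above the shelf.
- front_place (a point): Point fixed to the stand, 68 mm from the axis towards the catch, at the height of the disc's top face: where the middle of the bowl belongs in the end.
- catch_top (a point): Middle of the top face of the catch's press bar, which it follows down: an aluminium bar 90 mm long (along the rim), 26 mm wide, standing outside the rim with its middle 164 mm from the axis; top 66 mm above the shelf at rest. The bar carries a steel pin 8 mm across, 132 mm from the axis, that stands up in a notch of the ring and stops the disc either way.
- catch (a joint): How far the catch is pressed, m: 0 up, 0.013 bottomed; spring 4 N at first, 8 N bottomed. Pressed over 8 mm (10 to 11 is comfortable) the pin is below the ring and the disc is free. Once the disc is 0.045 rad from its notch the ring keeps the pin down (reading about 0.008) and the bar may be let go; at the next notch the pin springs up and stops the disc (over 0.2 m/s at the rim it may miss).
- disc (a joint): Angle of the turntable in rad, positive anticlockwise seen from above; it starts within 0.02 of 0, locked in a notch. The neighbouring notches lie at +1.047 and -1.047; locked, the disc has about 0.02 rad of play either way. It turns easily, with a few newtons at the handle.
- handle (a point): Middle of the opening of the handle's loop, 164 mm from the axis, 82 mm above the shelf; at the start right above the middle of the catch bar. It is a level bow, fixed to the disc, of 10 mm round bar: two arms run outwards, centre lines 80 mm apart (opening 70 mm along the rim), with an end bar 204 mm from the axis. The arms rise from the wood 108 mm from the axis and clear the raised bar by 11 mm.
- bowl: Terracotta feeding bowl, 100 mm across the rim, 44 mm high, loose on the wooden disc about 68 mm from the axis, 60 degrees to the one or the other side of the handle. Origin: centre of its underside.
- jar: Lidded glass treat jar, 72 mm across, 115 mm high, loose on the wooden disc 60 degrees to the other side of the handle. Origin: centre of its underside.
- tunnel: Pale wooden half-round tunnel piece, 90 mm long, about 66 mm wide and 43 mm high, loose on the wooden disc on the side away from the handle. Origin: centre of its underside.
- scoop: Aluminium pellet scoop, 200 mm long, 60 mm wide, lying on the shelf beside the turntable; leave alone. Origin: underside, at the joint of handle and tray.
- brush: Brush lying on the shelf beside the turntable; leave alone.
- clipper: Small grey plastic nail clipper, about 100 mm long and 12 mm high, lying on the shelf in front of the turntable, to the left; leave alone.
- water: Clear plastic bottle, 68 mm across, 190 mm high, on the shelf to the left; leave alone.
- tin: Metal tin, 76 mm across, 95 mm high, on the shelf to the right; leave alone.
- chew: Pale wooden chew block, 75 x 50 x 35 mm, on the shelf to the right; leave alone.
There are look-alikes about, which are no part of the job. Leave any blue look-alike of the bowl alone. Leave any yellow look-alike of the jar alone.

How it is judged:
On the way:
1. the catch bar is held down while the disc leaves its notch (value of joint catch above 0.006 m and (value of joint disc above 0.045 rad or value of joint disc below -0.045 rad)), for 0.05 s.
At the end, for the whole second after the job is handed in: The bowl stands upright on the disc with its middle within 30 mm of the front place; the turntable rests one notch (60 degrees, within 0.04 rad) from where it began, with the catch up (less than 3 mm down) in that notch; jar and tunnel piece still stand on the disc (horizontal distance between bowl and front_place below 0.03 m and value of joint catch below 0.003 m and (value of joint disc between 1.007 and 1.087 rad or value of joint disc between -1.087 and -1.007 rad) and velocity of joint disc between -0.03 and 0.03 rad/s and angle between each of bowl, jar's own z axis and vertical below 0.1 rad and height (world z) of bowl between 0.045 and 0.06 m and height (world z) of each of jar, tunnel above 0.045 m); the robot touches nothing.
It fails at once if the bowl, the jar or the tunnel piece is lifted (height (world z) of any of bowl, jar, tunnel above 0.065 m).
It fails at once if the robot pushes against the bowl, the jar or the tunnel piece (contact force between any of the fingers, the arm and bowl above 1 N or contact force between any of the fingers, the arm and jar above 1 N or contact force between any of the fingers, the arm and tunnel above 1 N).
It fails at once if the bowl or the jar tips (angle between any of bowl, jar's own z axis and vertical above 0.4 rad).
It fails at once if a thing around the turntable is moved by more than 30 mm (distance of any of scoop, brush, clipper, water, tin, chew from where it was at the start of the episode above 0.03 m).
It also fails if it takes over 42 s, if anything falls off the work surface, if the arm or the gripper's body presses on something with over 40 N, if the wrist force passes 120 N, or if a joint passes its speed limit or range.

ROBOT

A 7-joint arm with a two-finger parallel gripper is mounted at the origin on the work surface. World frame = base frame: x ahead of the robot, y to its left, z up, the work surface at z = 0. Lengths are in m, angles in rad, forces in N, time in s.
With the tool pointing down it reaches from about 0.4 to 0.85 m from the base axis. Payload 4.5 kg.
Tool frame: the origin (TCP) lies on the mounting face of the last link; the fingertips stand 166 mm ahead of it and the grasp point (between the pads) lies 147 mm ahead of it; z points along the fingers, y is the line along which they close (so a half turn about z gives the same grasp; the last joint's range is limited). The gripper opens to 88 mm and grips with 3 to 60 N. Pads are 18 mm wide; open, the fingers measure 123 mm over their backs; the gripper's body (75 mm by 187 mm) begins 45 mm behind the grasp point.
Start: joints at [1.156, 0.689, -0.195, 1.565, 0.157, 0.902, -0.215], TCP at [0.271, -0.563, 0.405] pointing down, gripper open.
Joint ranges: [-3.01, 3.01], [-0.46, 2.08], [-1.47, 1.51], [0.13, 2.56], [-1, 4.14], [0.04, 2.09], [-2.66, 2.66]. Speed limits (rad/s): [2.57, 2.57, 3.14, 3.14, 3.14, 3.14, 3.14].

INTERFACE

Orientations are given as a unit quaternion [x, y, z, w].
In Python, from workcell import r, read_camera, regions_of, tip_of gives the robot as it stands.
- The arm moves only by the tool drive_tool, never from a script. Its argument "increments" is a list of rows, each a list of 2 entries, a list of its own where there are three numbers: the shift along the world's x, y, z in cm, then the turn about the world's z in rad. A call has 1 to 8 rows; each row shifts and turns the commanded pose from where the row before left it; what a row does not reach is not made up. A row lasts 1/12 s, in which the tool goes at most 41.7 mm and 7.16 degrees, less where a joint would pass 70% of its speed; a pose out of reach is approached as far as the arm can. A call is refused whole if a number of a shift passes 4.17 or a number of a turn 0.125, either way. A call with a gripper value outside its range is refused whole. "fingers" is the closure, from -1 (fully open) to 1 (shut), so that 0 is half open, set as the call begins (left out, the last holds). The fingers move at their own pace and stop on an object; "newtons" is the grip in N (left out, the last holds). Time passes only in rows, so rows that do not move let the fingers close. It gives the time, the measured TCP pose, the force, the opening and the grip force at its end, in the units of the state.
- r.observe(): the state, without advancing time (a new reading comes with each control period).
- read_camera(name): name is "side" or "top" or "wrist"; returns a dict with "frame" (384x512x3 uint8, red, green, blue), "fx", "fy", "cx", "cy" (pixels), "k1" (the pictures are not rectified: a ray, as slopes to the right and down, at radius r is drawn at 1 + k1 r^2 times it, then the intrinsics apply), "world_to_cam" (4x4, takes a point from world to camera coordinates); the wrist camera has in their place "T_tool_cam" (4x4, takes a point from camera to tool coordinates, whose origin is the TCP and whose axes are the flange's). Camera axes: x right, y down, z forward; pixel columns grow to the right and rows downward; lengths in m; the calibration is good to about 2 mm. A picture is of the moment at which its call begins: read the wrist's pose just before it. There is no depth.
- r.job_done(): hands the job in; it is judged then, once.
Trained networks look in a picture, given as the dict that the camera call returned (one of the last four; its "shot" number tells which), for a name from the list of things; names that differ only in an ending like _2 or _b are one class to them, and where a whole thing is asked for, a point or a joint stands for the part that bears it (a point fixed in the world has none). Each returns a list of dicts, best first, with "conf" (0 to 1); they miss things now and then, are a little off and sometimes report something else, mostly with a low value. They report only what shows in the picture. A call takes as long as a camera call. They do not tell look-alikes from the thing itself.
- regions_of(picture, label): "region" (384x512 bool, what is visible of it) and "pixel" ([row, column] in pixels, amid what is visible of it).
- tip_of(picture, label): "pixel" ([row, column] in pixels: a listed point, or the origin of a listed thing).
The state is a dict: "clock": time; "qpos": joint angles; "qd": joint speeds; "tau": joint torques, N m; "tcp_pos": TCP position; "orientation": TCP orientation; "wrist_force": force on the tool from outside, world axes, zero at the start; "ft_torque": the same for the moment, N m; "finger_gap": opening from 0.0 (shut) to 1.0 (fully open); "gripper_force": force on a finger pad.
Only numpy, scipy, OpenCV 4.12 (cv2) and the standard library are available. Lean on these libraries where they do the work, as an engineer would, in place of code of your own. Each camera call takes 0.05 s, during which the arm holds its last target. There are 200 camera calls.

## Working session

There is one attempt and no reset: what is moved stays moved. The work goes in short steps, Python scripts to look and compute and a tool call to move; the robot and the scene stay as the last step left them, time stands still between calls to the robot, and variables do not carry over. Pictures are saved under pics/ and viewed, at most 10 in all, crops included, and the job is handed in when it is done.

Besides the shell and the picture viewer there is one more tool, called after ">>>" as name(argument=value, ...), one argument or row to a line, values as JSON. drive_tool: Moves the arm, as the interface text tells. Its arguments: {"type":"object","properties":{"increments":{"type":"array","items":{"type":"array"}},"fingers":{"type":"number"},"newtons":{"type":"number"}},"required":["increments"]}

```bash
mkdir -p pics
cat > h.py <<'E'
import numpy as np, cv2
from workcell import r, read_camera, regions_of, tip_of
def ray(p,px):
    s=np.array([(px[1]-p['cx'])/p['fx'],(px[0]-p['cy'])/p['fy']]); u=s.copy()
    for _ in range(20): u=s/(1+p['k1']*(u@u))
    T=np.linalg.inv(np.array(p['world_to_cam'])); return T[:3,3],T[:3,:3]@np.array([u[0],u[1],1])
def onz(p,px,z):
    o,d=ray(p,px); return o+d*(z-o[2])/d[2]
def tri(rays):
    A=np.zeros((3,3));b=np.zeros(3)
    for o,d in rays:
        d=d/np.linalg.norm(d);M=np.eye(3)-np.outer(d,d);A+=M;b+=M@o
    return np.linalg.solve(A,b)
E
python3 - <<'E'
from h import *
np.set_printoptions(precision=3,suppress=True)
P={n:read_camera(n) for n in('top','side')}
cv2.imwrite('pics/a.png',np.hstack([P['top']['frame'],P['side']['frame']])[:,:,::-1][:, :])
Z=dict(stand=0,pivot=.05,front_place=.05,catch_top=.066,handle=.082,bowl=.05,jar=.05,tunnel=.05,scoop=0,clipper=0,water=0,tin=0,chew=0)
for k,z in Z.items():
    for n,p in P.items():
        for t in tip_of(p,k)[:2]: print(k,n,np.round(t['pixel']),round(t['conf'],2),onz(p,t['pixel'],z))
s=r.observe();print(s['clock'],s['tcp_pos'],s['orientation'],s['finger_gap'])
im=cv2.imread('pics/a.png');cv2.imwrite('pics/a.png',cv2.resize(im,(800,300)))
cv2.imwrite('pics/t.png',cv2.resize(P['top']['frame'][:,:,::-1],(800,600)))
cv2.imwrite('pics/s.png',cv2.resize(P['side']['frame'][:,:,::-1],(800,600)))
E
```

```text
stand top [174. 241.] 0.7 [0.602 0.033 0.   ]
stand side [207. 247.] 0.89 [0.609 0.02  0.   ]
pivot top [174. 241.] 0.71 [0.593 0.032 0.05 ]
pivot top [186. 255.] 0.42 [ 0.552 -0.016  0.05 ]
pivot side [193. 246.] 0.9 [0.616 0.016 0.05 ]
front_place top [190. 235.] 0.82 [0.539 0.052 0.05 ]
front_place top [161. 170.] 0.44 [0.643 0.281 0.05 ]
front_place side [203. 256.] 0.69 [0.557 0.048 0.05 ]
catch_top top [217. 221.] 0.68 [0.444 0.1   0.066]
catch_top side [216. 278.] 0.47 [0.45  0.091 0.066]
handle top [215. 225.] 0.83 [0.451 0.084 0.082]
handle top [252. 167.] 0.49 [0.327 0.28  0.082]
handle side [213. 279.] 0.71 [0.444 0.098 0.082]
bowl top [260. 210.] 0.77 [0.298 0.14  0.05 ]
bowl top [188. 254.] 0.61 [ 0.547 -0.013  0.05 ]
bowl side [242. 179.] 0.73 [0.61 0.33 0.05]
bowl side [198. 272.] 0.69 [ 0.533 -0.004  0.05 ]
jar top [177. 224.] 0.77 [0.584 0.09  0.05 ]
jar top [111. 227.] 0.74 [0.823 0.082 0.05 ]
jar side [207. 242.] 0.82 [0.579 0.089 0.05 ]
jar side [195. 182.] 0.67 [0.772 0.147 0.05 ]
tunnel top [152. 246.] 0.71 [0.673 0.015 0.05 ]
tunnel side [185. 238.] 0.52 [ 0.667 -0.008  0.05 ]
scoop top [162. 171.] 0.78 [0.649 0.289 0.   ]
scoop side [241. 177.] 0.6 [0.666 0.283 0.   ]
clipper top [252. 166.] 0.64 [0.323 0.3   0.   ]
clipper side [290. 273.] 0.81 [0.332 0.293 0.   ]
clipper side [197. 247.] 0.41 [ 0.648 -0.035  0.   ]
water top [244. 132.] 0.73 [0.353 0.423 0.   ]
water side [317. 230.] 0.88 [0.364 0.427 0.   ]
tin top [203. 379.] 0.94 [ 0.492 -0.472  0.   ]
tin side [163. 349.] 0.58 [ 0.477 -0.47   0.   ]
chew top [257. 378.] 0.61 [ 0.299 -0.46   0.   ]
chew top [218. 225.] 0.16 [0.443 0.091 0.   ]
chew side [175. 389.] 0.77 [ 0.309 -0.465  0.   ]
1.4 [ 0.271 -0.563  0.405] [0.975 0.222 0.    0.   ] 1.003140143578132
```

View pics/t.png

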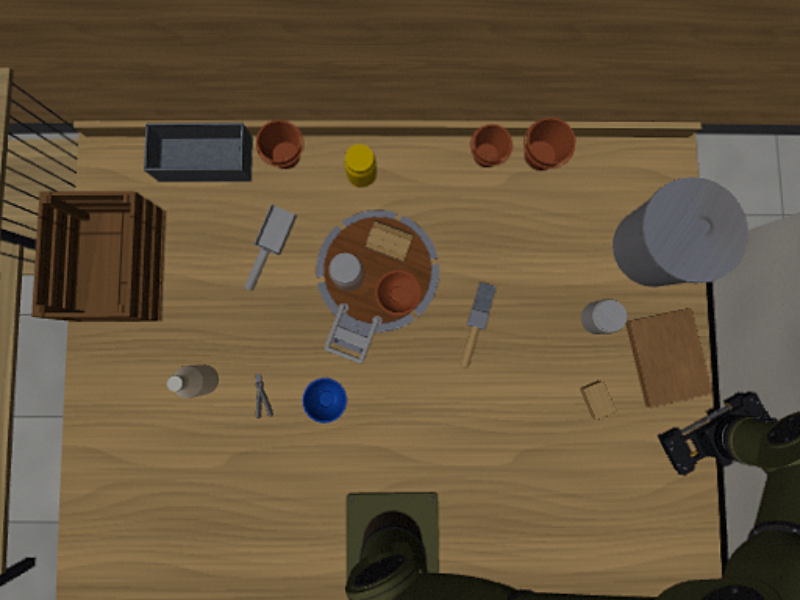

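View pics/s.png

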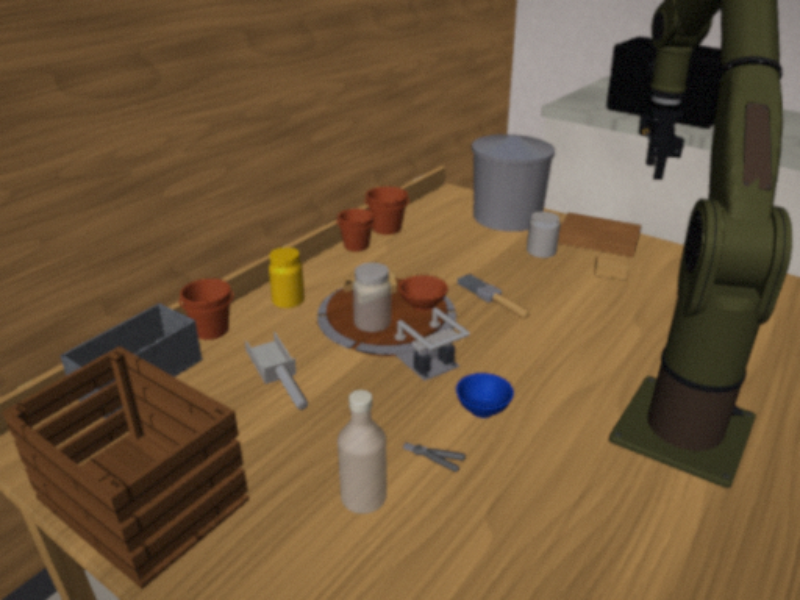

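Top view: the terracotta bowl on the disc is at about (398,292) and the jar at (345,268). The handle and catch are at (350,335). The blue bowl at (325,400) is the look-alike. The bowl sits +60° from the handle, so the disc must turn clockwise and the handle goes to +y. I'll move above the handle with the fingers closed and their closing line tangential.

>>> drive_tool(
  increments=[
    [[0.7,2.7,0],0.1],
    [[0.7,2.7,0],0.1],
    [[0.7,2.7,0],0.1],
    [[0.7,2.7,0],0.1],
    [[0.7,2.7,0],0.1],
    [[0.7,2.7,0],0.1],
    [[0.7,2.7,0],0.1],
    [[0.7,2.7,0],0.1],
  ],
  fingers=1,
  newtons=20,
)

```text
clock: 2.07
tcp_pos: [0.3274, -0.3459, 0.405]
orientation: [0.81, 0.587, 0.0, 0.0]
wrist_force: [0.4, -0.2, 1.5]
finger_gap: 0.421
gripper_force: 0.0
```

>>> drive_tool(
  increments=[
    [[0.7,2.7,0],0.1],
    [[0.7,2.7,0],0.1],
    [[0.7,2.7,0],0.1],
    [[0.7,2.7,0],0.1],
    [[0.7,2.7,0],0.1],
    [[0.7,2.7,0],0.1],
    [[0.7,2.7,0],0.1],
    [[0.7,2.7,0],0.1],
  ],
)

```text
clock: 2.73
tcp_pos: [0.3834, -0.1299, 0.405]
orientation: [0.518, 0.856, 0.0, 0.0]
wrist_force: [0.1, 0.9, -0.2]
finger_gap: 0.007
gripper_force: 0.0
```

>>> drive_tool(
  increments=[
    [[0.7,2.7,0],0.1],
    [[0.7,2.7,0],0.1],
    [[0.7,2.7,0],0.1],
    [[0.7,2.7,0],0.1],
    [[0.7,2.7,0],0.1],
    [[0.7,2.7,0],0.1],
    [[0.7,2.7,0],0.1],
    [[0,0,0],0],
  ],
)

```text
clock: 3.4
tcp_pos: [0.4335, 0.0632, 0.4057]
orientation: [0.19, 0.982, 0.003, 0.001]
wrist_force: [-0.1, 0.1, -0.5]
finger_gap: 0.002
gripper_force: 0.0
```

```bash
cat >> h.py <<'E'
from scipy.spatial.transform import Rotation as R
def wrist():
    s=r.observe(); p=read_camera('wrist'); T=np.eye(4)
    T[:3,:3]=R.from_quat(s['orientation']).as_matrix();T[:3,3]=s['tcp_pos']
    p['world_to_cam']=np.linalg.inv(T@np.array(p['T_tool_cam'])); return p
E
python3 - <<'E'
from h import *
np.set_printoptions(precision=4,suppress=True)
P={'wrist':wrist(),'side':read_camera('side'),'top':read_camera('top')}
cv2.imwrite('pics/w.png',cv2.resize(P['wrist']['frame'][:,:,::-1],(800,600)))
for k,z in dict(pivot=.05,front_place=.05,catch_top=.066,handle=.082,bowl=.05,jar=.05).items():
    for n,p in P.items():
        for t in tip_of(p,k)[:2]: print(k,n,np.round(t['pixel']),round(t['conf'],2),onz(p,t['pixel'],z))
E
```

```text
pivot wrist [173. 288.] 0.52 [0.4595 0.0872 0.05  ]
pivot side [198. 244.] 0.87 [0.6026 0.046  0.05  ]
pivot top [174. 242.] 0.88 [0.593  0.0272 0.05  ]
front_place wrist [242. 288.] 0.8 [0.5392 0.0576 0.05  ]
front_place side [202. 258.] 0.69 [0.5534 0.0377 0.05  ]
front_place top [192. 234.] 0.87 [0.5314 0.0561 0.05  ]
catch_top wrist [167. 292.] 0.61 [0.4502 0.0947 0.066 ]
catch_top side [218. 278.] 0.51 [0.4431 0.0989 0.066 ]
catch_top top [258. 380.] 0.56 [ 0.2984 -0.4425  0.066 ]
handle wrist [169. 288.] 0.72 [0.4461 0.0895 0.082 ]
handle side [214. 279.] 0.92 [0.4405 0.101  0.082 ]
bowl wrist [ 22. 290.] 0.97 [0.3187 0.1425 0.05  ]
bowl wrist [265. 234.] 0.58 [ 0.5437 -0.0149  0.05  ]
bowl side [261. 307.] 0.7 [0.2925 0.1997 0.05  ]
bowl side [198. 270.] 0.61 [0.5363 0.     0.05  ]
bowl top [188. 256.] 0.81 [ 0.5465 -0.0202  0.05  ]
bowl top [258. 212.] 0.61 [0.3031 0.1311 0.05  ]
jar wrist [264. 331.] 0.75 [0.5878 0.0966 0.05  ]
jar side [196. 184.] 0.91 [0.765  0.1431 0.05  ]
jar side [205. 241.] 0.75 [0.5857 0.0848 0.05  ]
jar top [177. 224.] 0.85 [0.5837 0.0918 0.05  ]
jar top [112. 230.] 0.63 [0.8199 0.0713 0.05  ]
```

View pics/w.png

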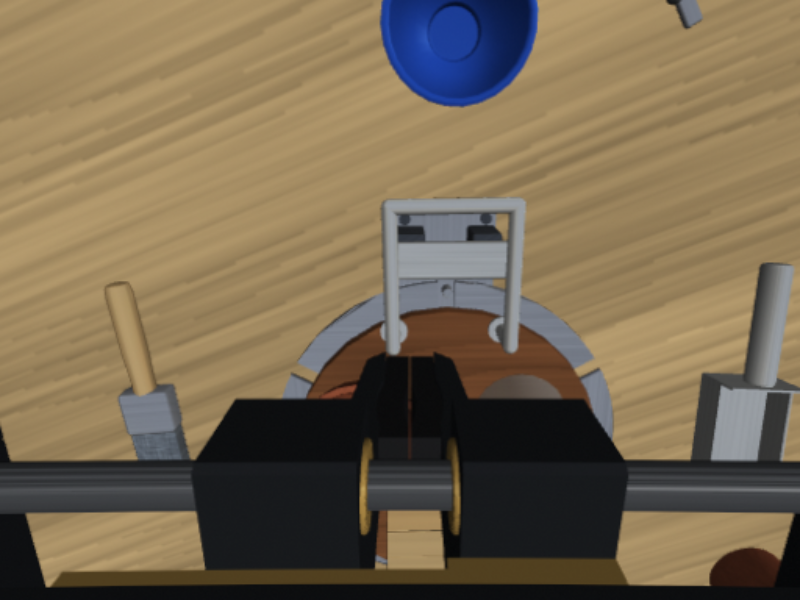

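Run:
```python
from h import *
np.set_printoptions(precision=4,suppress=True)
p=wrist()
f=lambda x,y,z:onz(p,(y*.64,x*.64),z)
a,b=f(390,206,.082),f(519,206,.082);print('corners',a,b,np.linalg.norm(a-b))
c,d=f(393,310,.082),f(513,310,.082);print('arms',c,d)
t=(b-a)[:2];t/=np.linalg.norm(t);n=np.array([-t[1],t[0]]);m=(a+b)[:2]/2
if n@(np.array([.6,.03])-m)<0:n=-n
print('tang ang',np.degrees(np.arctan2(t[1],t[0])),'arm dir',np.degrees(np.arctan2(*((c+d-a-b)[:2])[::-1])))
print('handle',m+.04*n,'axis',m+.204*n)
q=f(453,252,.066);print('bar mid',q,'pin',f(446,290,.03))
s=r.observe();print(s['tcp_pos'],R.from_quat(s['orientation']).as_matrix())
```

```text
corners [0.3944 0.0615 0.082 ] [0.4249 0.135  0.082 ] 0.07953466123419305
arms [0.4579 0.0364 0.082 ] [0.4883 0.1095 0.082 ]
tang ang 67.4272943254805 arm dir -21.719197311581407
handle [0.4466 0.0829] axis [0.598  0.0199]
bar mid [0.4406 0.087  0.066 ] pin [0.4755 0.0712 0.03  ]
[0.4322 0.0579 0.4047] [[-0.9239  0.3827  0.    ]
 [ 0.3827  0.9239  0.0001]
 [ 0.      0.0001 -1.    ]]
```

Wrist view: the handle's end bar is at row 206, columns 384–524, with the catch bar inside it at about (453,258). The measured arm spacing is 79.5 mm, which matches the 80 mm given. The tool's closing line is already tangential (67.5°), so I'll centre over the handle and descend.

>>> drive_tool(
  increments=[
    [[0.75,1.25,0],0],
    [[0.7,1.25,0],0],
    [[0,0,-2.5],0],
    [[0,0,-2.5],0],
    [[0,0,-2.5],0],
    [[0,0,-2.5],0],
    [[0,0,-2],0],
    [[0,0,0],0],
  ],
)

```text
clock: 5.17
tcp_pos: [0.4458, 0.0827, 0.2821]
orientation: [0.195, 0.981, -0.001, -0.002]
wrist_force: [-0.7, -0.4, -0.8]
finger_gap: 0.005
gripper_force: 0.0
```

Run:
```python
from h import *
p=wrist();q=read_camera('side');s=r.observe();print(s['tcp_pos'],s['wrist_force'])
cv2.imwrite('pics/w2.png',np.hstack([cv2.resize(p['frame'],(400,300)),cv2.resize(q['frame'][150:300,180:380],(400,300))])[:,:,::-1])
```

```text
[0.44666935 0.08316308 0.28473707] [-0.18744818  0.18193677 -0.44694973]
```

View pics/w2.png

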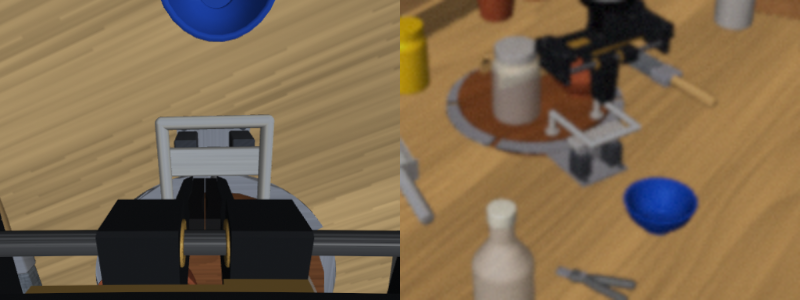

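Run:
```python
from h import *
np.set_printoptions(precision=4,suppress=True)
p=wrist();s=r.observe()
g=cv2.cvtColor(p['frame'],cv2.COLOR_RGB2GRAY)
f=lambda x,y,z:onz(p,(y,x),z)
a,b=f(162*1.28,122*1.28,.082),f(268*1.28,121*1.28,.082)
t=(b-a)[:2];t/=np.linalg.norm(t);n=np.array([t[1],-t[0]]);print(a,b,np.linalg.norm(a-b),'handle',(a+b)[:2]/2+.04*n,np.degrees(np.arctan2(t[1],t[0])))
def proj(w):
    c=(p['world_to_cam']@np.r_[w,1])[:3];u=c[:2]/c[2];u*=1+p['k1']*(u@u);return u*[p['fx'],p['fy']]+[p['cx'],p['cy']]
print('tip px',proj(s['tcp_pos']-[0,0,.166])/1.28,'bar px',proj([.4466,.0829,.066])/1.28, p['cx'],s['tcp_pos'])
print(np.array(p['T_tool_cam']))
for t in tip_of(p,'handle')+tip_of(p,'catch_top'): print(t, f(t['pixel'][1],t['pixel'][0],.075))
```

```text
[0.3985 0.0685 0.082 ] [0.4285 0.1432 0.082 ] 0.0804639140546207 handle [0.4506 0.0909] 68.04534624015304
tip px [204.2606 192.194 ] bar px [203.8089 161.9253] 261.80521143358163 [0.4469 0.0832 0.2854]
[[-0.0005 -0.9529 -0.3033  0.0786]
 [ 1.     -0.0007  0.0005  0.0004]
 [-0.0007 -0.3033  0.9529  0.0217]
 [ 0.      0.      0.      1.    ]]
{'pixel': [214.7, 274.5], 'conf': 0.73} [0.4515 0.0905 0.075 ]
{'pixel': [205.7, 275.7], 'conf': 0.94} [0.446  0.0936 0.075 ]
```

>>> drive_tool(
  increments=[
    [[0.35,0.75,0],0],
    [[0,0,0],0],
    [[0,0,-1.5],0],
    [[0,0,-1.5],0],
    [[0,0,-1],0],
    [[0,0,-0.6],0],
    [[0,0,0],0],
    [[0,0,0],0],
  ],
)

```text
clock: 6.08
tcp_pos: [0.4503, 0.0907, 0.239]
orientation: [0.195, 0.981, 0.0, 0.0]
wrist_force: [-0.1, -0.0, 0.3]
finger_gap: 0.004
gripper_force: 0.0
```

Run:
```python
from h import *
p=wrist();s=r.observe();print(s['tcp_pos'],s['wrist_force'])
cv2.imwrite('pics/w3.png',p['frame'][60:330,80:440,::-1])
```

```text
[0.45040493 0.0906423  0.23922934] [-0.82693039 -0.33339221  0.29452939]
```

View pics/w3.png

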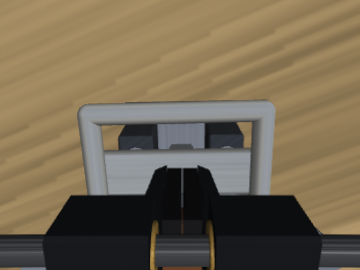

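The fingers are centred in the loop, above the bar. Pressing down.

>>> drive_tool(
  increments=[
    [[0,0,-0.6],0],
    [[0,0,-0.4],0],
    [[0,0,-0.4],0],
    [[0,0,-0.4],0],
    [[0,0,0],0],
    [[0,0,0],0],
  ],
)

```text
clock: 6.63
tcp_pos: [0.4507, 0.0907, 0.221]
orientation: [0.195, 0.981, 0.0, 0.001]
wrist_force: [0.5, -0.4, 7.3]
finger_gap: 0.002
gripper_force: 3.6
```

Run:
```python
import numpy as np
c=np.array([.6026,.0294]);d0=np.array([.4507,.0907])-c;r0=np.hypot(*d0);a0=np.arctan2(d0[1],d0[0]);print(r0,np.degrees(a0))
A=np.r_[0,np.arange(.025,.1501,.025),np.arange(.19,1.06,.04),np.arange(1.07,1.2,.02)]
P=c+r0*np.c_[np.cos(a0-A),np.sin(a0-A)]
for i in range(1,len(A)): print(i,round(A[i],3),np.round((P[i]-P[i-1])*100,2))
```

```text
0.1638026251315894 158.02321570176088
1 0.025 [0.16 0.38]
2 0.05 [0.17 0.37]
3 0.075 [0.18 0.37]
4 0.1 [0.19 0.36]
5 0.125 [0.19 0.36]
6 0.15 [0.2  0.36]
7 0.19 [0.34 0.56]
8 0.23 [0.37 0.54]
9 0.27 [0.39 0.53]
10 0.31 [0.41 0.51]
11 0.35 [0.43 0.5 ]
12 0.39 [0.45 0.48]
13 0.43 [0.47 0.46]
14 0.47 [0.49 0.44]
15 0.51 [0.5  0.42]
16 0.55 [0.52 0.4 ]
17 0.59 [0.53 0.38]
18 0.63 [0.55 0.36]
19 0.67 [0.56 0.34]
20 0.71 [0.58 0.31]
21 0.75 [0.59 0.29]
22 0.79 [0.6  0.27]
23 0.83 [0.61 0.24]
24 0.87 [0.62 0.22]
25 0.91 [0.63 0.19]
26 0.95 [0.63 0.17]
27 0.99 [0.64 0.14]
28 1.03 [0.64 0.12]
29 1.07 [0.65 0.09]
30 1.09 [0.33 0.04]
31 1.11 [0.33 0.03]
32 1.13 [0.33 0.02]
33 1.15 [0.33 0.02]
34 1.17 [0.33 0.01]
35 1.19 [0.33 0.  ]
```

>>> drive_tool(
  increments=[
    [[0.16,0.38,0],0],
    [[0.17,0.37,0],0],
    [[0.18,0.37,0],0],
    [[0.19,0.36,0],0],
    [[0.19,0.36,0],-0.02],
    [[0.2,0.36,0],-0.025],
    [[0.34,0.56,0],-0.04],
    [[0,0,0],0],
  ],
)

```text
clock: 7.3
tcp_pos: [0.4637, 0.1168, 0.2206]
orientation: [0.238, 0.971, -0.003, -0.0]
wrist_force: [-2.1, -2.6, 7.8]
finger_gap: 0.004
gripper_force: 3.7
```

>>> drive_tool(
  increments=[
    [[0.37,0.54,0],-0.04],
    [[0.39,0.53,0],-0.04],
    [[0.41,0.51,0],-0.04],
    [[0.43,0.5,0],-0.04],
    [[0.45,0.48,0],-0.04],
    [[0.47,0.46,0],-0.04],
    [[0.49,0.44,0],-0.04],
    [[0.5,0.42,0],-0.04],
  ],
)

```text
clock: 7.97
tcp_pos: [0.4996, 0.1564, 0.2203]
orientation: [0.39, 0.921, -0.001, -0.0]
wrist_force: [-1.6, -3.7, 0.7]
finger_gap: 0.003
gripper_force: 2.0
```

>>> drive_tool(
  increments=[
    [[0.52,0.4,0],-0.04],
    [[0.53,0.38,0],-0.04],
    [[0.55,0.36,0],-0.04],
    [[0.56,0.34,0],-0.04],
    [[0.58,0.31,0],-0.04],
    [[0.59,0.29,0],-0.04],
    [[0.6,0.27,0],-0.04],
    [[0.61,0.24,0],-0.04],
  ],
)

```text
clock: 8.63
tcp_pos: [0.5454, 0.1827, 0.2206]
orientation: [0.532, 0.847, -0.0, -0.0]
wrist_force: [-3.2, -4.1, -0.6]
finger_gap: 0.003
gripper_force: 2.1
```

>>> drive_tool(
  increments=[
    [[0.62,0.22,0],-0.04],
    [[0.63,0.19,0],-0.04],
    [[0.63,0.17,0],-0.04],
    [[0.64,0.14,0],-0.04],
    [[0.64,0.12,0],-0.04],
    [[0.33,0.05,0],-0.02],
    [[0.33,0.04,0],-0.02],
    [[0,0,0],0],
  ],
)

```text
clock: 9.3
tcp_pos: [0.5838, 0.1925, 0.2208]
orientation: [0.628, 0.778, 0.001, -0.0]
wrist_force: [-2.6, -1.2, -0.4]
finger_gap: 0.005
gripper_force: 1.0
```

>>> drive_tool(
  increments=[
    [[0.33,0.03,0],-0.02],
    [[0.33,0.03,0],-0.02],
    [[0.25,0.01,0],-0.01],
    [[0.25,0.01,0],-0.01],
    [[0,0,0],0],
    [[0,0,0],0],
  ],
)

```text
clock: 9.8
tcp_pos: [0.5959, 0.1938, 0.2214]
orientation: [0.651, 0.759, 0.002, 0.0]
wrist_force: [-0.1, -0.1, 0.8]
finger_gap: -0.002
gripper_force: 0.0
```

>>> drive_tool(
  increments=[
    [[0.2,0,0],0],
    [[0.2,0,0],0],
    [[0.2,-0.01,0],0],
    [[0,0,0],0],
    [[0,0,0],0],
  ],
)

```text
clock: 10.22
tcp_pos: [0.6001, 0.1934, 0.2209]
orientation: [0.651, 0.759, -0.0, -0.001]
wrist_force: [-3.6, 1.2, 4.1]
finger_gap: 0.011
gripper_force: 2.3
```

Run:
```python
from h import *
s=r.observe();print(s['tcp_pos'],s['wrist_force'])
p=read_camera('top');q=read_camera('side')
cv2.imwrite('pics/e.png',np.hstack([cv2.resize(p['frame'][120:240,180:340],(400,300),interpolation=2),cv2.resize(q['frame'][150:300,180:380],(400,300))])[:,:,::-1])
for k in('bowl','front_place','handle'):
  for t in tip_of(p,k): print(k,t['conf'],onz(p,t['pixel'],.05 if k!='handle' else .082))
```

```text
[0.60012532 0.19335798 0.22085805] [-3.60928596  1.20139217  4.05124674]
bowl 0.88 [0.29140952 0.14572389 0.05      ]
front_place 0.78 [0.53629419 0.05256565 0.05      ]
handle 0.86 [0.5788622  0.18605126 0.082     ]
```

View pics/e.png

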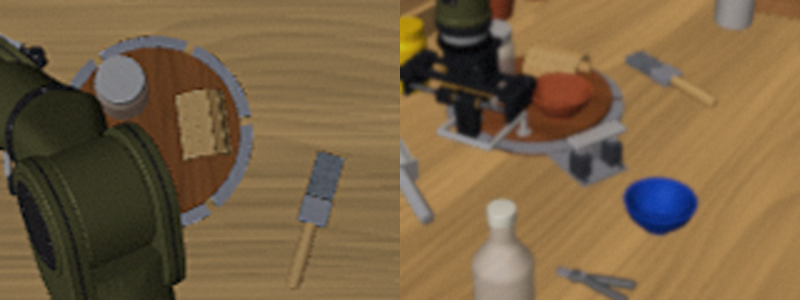

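>>> drive_tool(
  increments=[
    [[0.2,-0.02,0],0],
    [[0.2,-0.02,0],0],
    [[0,0,0],0],
    [[0,0,0],0],
  ],
)

```text
clock: 10.8
tcp_pos: [0.6015, 0.1935, 0.2207]
orientation: [0.65, 0.76, -0.003, -0.003]
wrist_force: [-12.5, 0.4, 10.2]
finger_gap: 0.006
gripper_force: 6.8
```

Force rises to 12 N with no motion, so the disc is stopped by the pin. Backing off to the middle of the loop and lifting.

>>> drive_tool(
  increments=[
    [[-0.6,0,0],0],
    [[-0.6,0,0],0],
    [[-0.6,0,0],0],
    [[-0.4,0,0],0],
    [[0,0,0],0],
    [[0,0,0.5],0],
    [[0,0,1],0],
    [[0,0,1.5],0],
  ],
)

```text
clock: 11.47
tcp_pos: [0.5829, 0.192, 0.2508]
orientation: [0.651, 0.759, -0.001, -0.0]
wrist_force: [-0.3, 0.1, -0.0]
finger_gap: 0.004
gripper_force: 0.0
```

>>> drive_tool(
  increments=[
    [[0,0,2],0],
    [[0,0,3],0],
    [[0,0,3],0],
    [[0,0,3],0],
    [[0,0,3],0],
    [[0,0,3],0],
    [[-1,-2,2],0],
    [[-1,-3,0],0],
  ],
)

```text
clock: 12.13
tcp_pos: [0.5634, 0.146, 0.4468]
orientation: [0.649, 0.761, 0.006, 0.002]
wrist_force: [0.9, -0.4, 0.4]
finger_gap: 0.008
gripper_force: 0.0
```

>>> drive_tool(
  increments=[
    [[-1,-4,0],0],
    [[-1,-4,0],0],
    [[-1,-4,0],0],
    [[-1,-4,0],0],
    [[-1,-4,0],0],
    [[-1,-4,0],0],
    [[-1,-4,0],0],
    [[-1,-4,0],0],
  ],
)

```text
clock: 12.8
tcp_pos: [0.4821, -0.1797, 0.4419]
orientation: [0.651, 0.759, 0.0, 0.001]
wrist_force: [1.1, 0.4, 0.3]
finger_gap: 0.004
gripper_force: 0.0
```

>>> drive_tool(
  increments=[
    [[0,-3,0],0],
    [[0,-3,0],0],
    [[0,0,0],0],
    [[0,0,0],0],
  ],
)

```text
clock: 13.13
tcp_pos: [0.4824, -0.2398, 0.4413]
orientation: [0.653, 0.758, 0.0, 0.001]
wrist_force: [-0.1, 1.0, -0.8]
finger_gap: 0.008
gripper_force: 0.0
```

Run:
```python
from h import *
np.set_printoptions(precision=4,suppress=True)
s=r.observe();print(s['tcp_pos'],s['wrist_force'],s['clock'])
p=read_camera('top');q=read_camera('side')
cv2.imwrite('pics/e2.png',np.hstack([cv2.resize(p['frame'][120:240,180:340],(400,300),interpolation=2),cv2.resize(q['frame'][150:300,180:380],(400,300))])[:,:,::-1])
for n,P in(('top',p),('side',q)):
 for k,z in dict(bowl=.05,front_place=.05,handle=.082,catch_top=.066,pivot=.05).items():
  for t in tip_of(P,k): print(n,k,round(t['conf'],2),onz(P,t['pixel'],z))
```

```text
[ 0.4824 -0.2398  0.4413] [-0.1036  1.029  -0.7865] 13.1333
top bowl 0.98 [0.5423 0.0676 0.05  ]
top bowl 0.6 [0.2991 0.1369 0.05  ]
top front_place 0.96 [0.5303 0.0536 0.05  ]
top handle 0.92 [0.5879 0.1937 0.082 ]
top catch_top 0.77 [0.4373 0.0932 0.066 ]
top pivot 0.77 [0.5951 0.0286 0.05  ]
top pivot 0.53 [ 0.4737 -0.1849  0.05  ]
side bowl 0.9 [0.2875 0.1948 0.05  ]
side front_place 0.77 [0.5383 0.0564 0.05  ]
side handle 0.59 [0.5792 0.2057 0.082 ]
side catch_top 0.51 [0.4424 0.0922 0.066 ]
side catch_top 0.24 [0.5868 0.1776 0.066 ]
side catch_top 0.16 [ 0.4264 -0.102   0.066 ]
side pivot 0.96 [0.5978 0.0329 0.05  ]
```

View pics/e2.png

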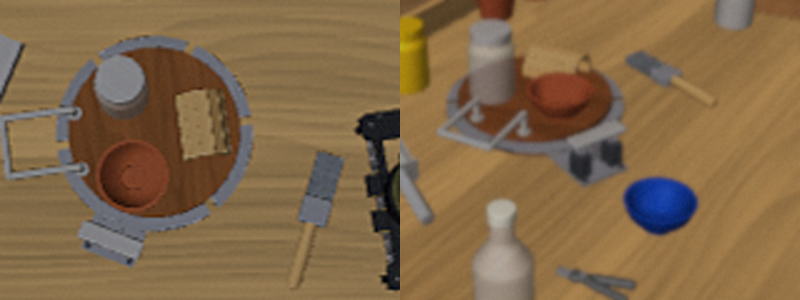

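Run:
```python
from h import *
np.set_printoptions(precision=4,suppress=True)
p=read_camera('top')
f=lambda x,y,z:onz(p,(120+y/2.5,180+x/2.5),z)[:2]
print('bowl',f(133,175,.094))
e=(f(5,120,.082)+f(10,177,.082))/2; c=np.array([.6026,.0294]);d=e-c
print(np.linalg.norm(d),np.degrees(np.arctan2(d[1],d[0]))-158)
```

```text
bowl [0.5341 0.0575]
0.20215738938277505 -59.481269037757215
```

The handle has turned -59.5°, the bowl is about 6 mm from the front place, and the arm is clear. Handing in.

```bash
python3 -c "
from workcell import r
print(r.job_done())"
```

```text
the job is handed in; nothing more can be done
None
```

The job is handed in: the turntable is one notch round (about -59.5° measured), it stopped firmly against the catch when pushed, the bowl is about 6–13 mm from the front place, and the arm is clear; the system returned no verdict.

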